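Fit the filter cartridge in the desktop air purifier

ROBOT

A 6-joint arm with a two-finger parallel gripper is mounted at the origin on the work surface. World frame = base frame: x ahead of the robot, y to its left, z up, the work surface at z = 0. Lengths are in mm, angles in rad, forces in N, time in s.
With the tool pointing down it reaches from about 350 to 800 mm from the base axis. Payload 7.3 kg.
Tool frame: the origin (TCP) lies at the very end of the fingers, on their centre line; the grasp point (between the pads) lies 19 mm behind it (r.hold_point_z is the distance from the TCP to the grasp point, in mm); z points along the fingers, y is the line along which they close (so a half turn about z gives the same grasp; the last joint's range is limited). The gripper opens to 85 mm and grips with 20 to 120 N. Pads are 22 mm wide; open, the fingers measure 114 mm over their backs; the gripper's body (76 mm by 85 mm) begins 54 mm behind the grasp point. The pads swing forward as they close: fully open they stand 13 mm farther back than shut.
Start: joints at [-1.37, 0.342, 1.524, -0, 1.275, -0.146], TCP at [178.465, -493.756, 231.322] pointing down, gripper open.
Joint ranges: [-2.53, 2.53], [-0.77, 2.02], [0.04, 2.7], [-1, 4.14], [0.28, 2.66], [-3.11, 3.11]. Speed limits (rad/s): [2.57, 2.57, 3.14, 3.14, 3.14, 3.14].

INTERFACE

Orientations are given as a 3x3 rotation matrix whose columns are the frame's x, y, z axes.
In Python, from plant import r gives the robot as it stands. The module is installed in compiled form; this text tells all that it offers.
- The arm moves only by the tool drive_tool, never from a script. Its argument "moves" is a list of rows, each an object of numbers: "tx", "ty", "tz": the shift along the tool's x, y, z in mm; "wx", "wy", "wz": the turn, a rotation vector about the tool's x, y, z in rad. In form: [{"tx": .., "ty": .., "tz": .., "wx": .., "wy": .., "wz": ..}, ...]. A call has 1 to 8 rows; each row shifts and turns the commanded pose from where the row before left it, along the tool's axes as they then stand; what a row does not reach is not made up. A row lasts 1/8 s, in which the tool goes at most 62.5 mm and 10.7 degrees, less where a joint would pass 70% of its speed; a pose out of reach is approached as far as the arm can. A call is refused whole if a number of a shift passes 62.5 or a number of a turn 0.188, either way. A call with a gripper value outside its range is refused whole. "jaw" is the closure, from 0 (fully open) to 1 (shut), set as the call begins (left out, the last holds). The fingers move at their own pace and stop on an object; "newtons" is the grip in N (left out, the last holds). Time passes only in rows, so rows that do not move let the fingers close. It gives the time, the measured TCP pose, the force, the opening and the grip force at its end, in the units of the state.
- r.read_state(): the state, without advancing time (a new reading comes with each control period).
- r.grab_frame(name): name is "side" or "top" or "wrist"; returns the picture (480x640x3 uint8, red, green, blue); there is no depth.
- r.camera_params(name): a dict with "camera_matrix" (3x3 intrinsics, pixels), "origin" and "orientation" of the camera in the world; the wrist camera has in their place "T_tool_cam" (4x4, takes a point from camera to tool coordinates, whose origin is the TCP and whose axes are the flange's). Camera axes: x right, y down, z forward; pixel columns grow to the right and rows downward; lengths in mm; the calibration is good to about 2 mm. A picture is of the moment at which its call begins: read the wrist's pose just before it. camera_params takes no time and is no camera call.
- r.hand_in(): hands the job in; it is judged then, once.
The state is a dict: "t": time; "qpos": joint angles; "qd": joint speeds; "joint_efforts": joint torques, N m; "position": TCP position; "eef_rot": TCP orientation; "force": force on the tool from outside, world axes, zero at the start; "torque": the same for the moment, N m; "grip_width": finger opening in mm; "gripper_force": force on a finger pad.
Only numpy, scipy, OpenCV 4.12 (cv2) and the standard library are available. Lean on these libraries where they do the work, as an engineer would, in place of code of your own. Each camera call takes 0.05 s, during which the arm holds its last target. There are 200 camera calls.

TASK

Finish fitting the half-inserted filter cartridge in the air purifier that lies on its back on the desk: push the cartridge along until its orange tongue is fully home under the orange lip, then tip its raised front end down until it lies flat in the bay, and finally swing the orange lever square across the cartridge to lock it. Do not shift the other things on the desk.

Things in the scene. Friction and masses are not known exactly. Their poses are not given: they have to be found in the camera images.
- purifier: White air purifier lying on its back, fixed, 265 x 178 mm, rim 64 mm above the desk. Origin on the desk under the centre of its filter bay; +x runs from the bay's front (nearest the robot) to the orange lip at its back, +y left, z up. Housing spans x -94.5 to 170, y -97 to 81 mm.
- bay_floor (a point): Centre of the floor of the filter bay, 40 mm above the desk. The bay is open above and 24 mm deep: x -81.5 to 81.5, y -59 to 59 mm in the purifier's frame.
- lip (a point): Middle of the lower front edge of the orange lip (x 71.5, y 0, z 50 mm in the purifier's frame; same axes). The lip overhangs the last 10 mm of the bay, 10 mm above its floor; the bay's back wall is 10 mm farther in +x.
- spring_nose (a point): Top of the grey spring nose (60 mm wide, 7 mm proud, steep sloping face) inside the middle of the bay's front wall, 22 mm above the bay floor. It holds the front of a hooked cartridge up about 15 mm until that is pressed down with about 10 N; then it yields and the cartridge stays down.
- cartridge: Loose filter cartridge, white frame, pale pleats, 0.17 to 0.35 kg. Body 144 x 110 x 25 mm plus tongue: 160 mm overall, 3 mm shorter than the bay. Origin: centre of the body's underside (tongue left out); x to the tongue, z out of the pleats. Starts tilted about 0.2 rad, underside on the bay's front rim, front end raised and sticking out. Home: x -6.5, y 0, z 40 mm in the purifier's frame, level.
- tongue_tip (a point): Middle of the lower end edge of the cartridge's orange tongue (16 mm long, 100 wide, 6 thick, level with the underside; this point is 88 mm from the cartridge origin along x). Starts on the bay floor 25 to 45 mm short of the bay's back wall; fully home it is within 3 mm of that wall.
- grip_top (a point): Middle of the top of the blue grip bar along the cartridge's front edge (x -66, y 0, z 45 mm in the cartridge frame). The bar is 12 mm thick, 90 mm long, stands 20 mm above the frame, flush with the cartridge's front face. Home, it is 85 mm above the desk.
- lever (a joint): Orange locking lever on the right side rim. 0 = along the rim, pointing to the purifier's +x (open); grows counter-clockwise from above; pi/2 = square across the cartridge; stop at 1.6. Starts -0.45 to 0.15. Stays where left; about 1 N at the post turns it. Clears a cartridge that is home by 2 mm; cannot pass over one whose front is still up.
- lever_pivot (a point): The lever's vertical axis, at the top of its arm, x -45, y -75, z 73 mm in the purifier's frame. The arm is 16 mm wide, between 67 and 73 mm above the desk, 58 mm long.
- lever_post (a point): Top centre of the round post (16 mm diameter, from 73 to 98 mm above the desk) on the lever, 52 mm from the pivot.
- old_filter: Bystander: the used grey filter, loose, flat on the desk to the right of the purifier; same shape as the cartridge, grip bar upward (45 mm high).
- mug: Bystander: blue mug, 80 mm wide, 90 mm high, left of the purifier; origin at the centre of its underside.
- screwdriver: Bystander: screwdriver, 170 mm long, lying on the desk to the right of the purifier.
- notebook: Bystander: green notebook 110 x 150 x 14 mm on the left of the desk, near the robot.
- stapler: Bystander: black stapler 140 x 36 x 48 mm on the right of the desk, near the robot.
- pen_cup: Bystander: dark square pen cup 80 x 80 x 100 mm with pens, on the left.
Things that resemble listed ones, but are neither listed nor needed, are in the scene too. Leave any purple or yellow look-alike of the cartridge alone.

How it is judged:
By the outcome, as a careful person would: the job done as asked, in the order asked, and still so for the second after the job is handed in, with the robot touching nothing.
It also fails if it takes over 54 s, if anything falls off the work surface, if the arm or the gripper's body presses on something with over 40 N, if the wrist force passes 120 N, or if a joint passes its speed limit or range.

## Working session

There is one attempt and no reset: what is moved stays moved. The work goes in short steps, Python scripts to look and compute and a tool call to move; the robot and the scene stay as the last step left them, time stands still between calls to the robot, and variables do not carry over. Pictures are saved under pics/ and viewed, at most 10 in all, crops included, and the job is handed in when it is done.

Besides the shell and the picture viewer there is one more tool, called after ">>>" by a JSON object that holds its "api" and its "payload", one argument or row to a line. drive_tool: Moves the arm, as the interface text tells. Its arguments: {"type":"object","properties":{"moves":{"type":"array","items":{"type":"object","properties":{"tx":{"type":"number"},"ty":{"type":"number"},"tz":{"type":"number"},"wx":{"type":"number"},"wy":{"type":"number"},"wz":{"type":"number"}}}},"jaw":{"type":"number"},"newtons":{"type":"number"}},"required":["moves"]}

```bash
mkdir -p pics; python3 - <<'E'
from plant import r
import cv2,numpy as np
for n in("side","top"):
    im=r.grab_frame(n); cv2.imwrite(f"pics/{n}0.png",im[:,:,::-1])
    p=r.camera_params(n); print(n,{k:np.round(v,3).tolist() for k,v in p.items()})
p=r.camera_params("wrist");print({k:np.round(v,3).tolist() for k,v in p.items()})
s=r.read_state();print(s['t'],np.round(s['eef_rot'],3).tolist(),r.hold_point_z)
E
```

```text
side {'camera_matrix': [[449.211, 0.0, 319.363], [0.0, 449.211, 240.386], [0.0, 0.0, 1.0]], 'origin': [41.1, 673.56, 886.394], 'orientation': [[-0.794, -0.419, 0.441], [-0.608, 0.568, -0.555], [-0.018, -0.709, -0.705]]}
top {'camera_matrix': [[588.926, 0.0, 317.869], [0.0, 588.926, 247.948], [0.0, 0.0, 1.0]], 'origin': [467.661, 55.387, 1419.772], 'orientation': [[-0.003, -0.998, 0.056], [-1.0, 0.002, -0.012], [0.012, -0.056, -0.998]]}
{'camera_matrix': [[416.782, 0.0, 315.15], [0.0, 416.782, 232.356], [0.0, 0.0, 1.0]], 'T_tool_cam': [[-0.0, -0.953, -0.305, 78.093], [1.0, -0.0, -0.0, -0.355], [0.0, -0.305, 0.953, -143.096], [0.0, 0.0, 0.0, 1.0]]}
0.1 [[0.94, 0.34, -0.0], [0.34, -0.94, 0.001], [0.0, -0.001, -1.0]] 18.700000000000003
```

View pics/top0.png

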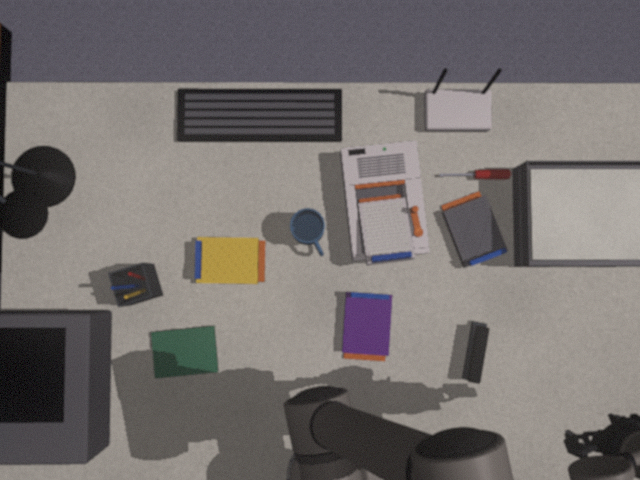

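View pics/side0.png

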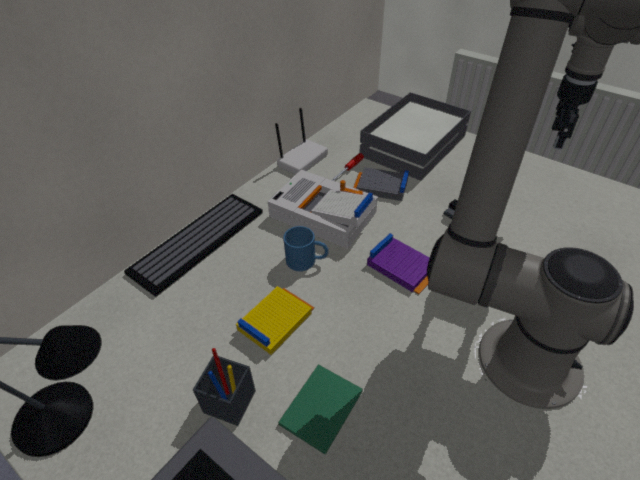

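The top view shows the target cartridge, white pleats with a blue grip at (390,257), inside the purifier around (385,205). The lever is at about (417,220). Possible mix-ups are the yellow cartridge (228,260), the purple one (367,325) and the grey old filter (473,230). I choose the white one in the bay.

```bash
cat > h.py <<'E'
from plant import r
import cv2,numpy as np
def cam(n,s=None):
    p=r.camera_params(n);K=np.array(p["camera_matrix"])
    if n=="wrist":
        s=s or r.read_state();T=np.array(p["T_tool_cam"]);R=np.array(s['eef_rot'])
        return K,np.array(s['position'])+R@T[:3,3],R@T[:3,:3]
    return K,np.array(p["origin"]),np.array(p["orientation"])
def ray(c,u,v,z):
    K,o,R=c; d=R@np.linalg.solve(K,[u,v,1.]); return o+d*(z-o[2])/d[2]
def proj(c,P):
    K,o,R=c; q=K@(R.T@(np.array(P)-o)); return q[:2]/q[2]
def blobs(im,kind,amin=15):
    h=cv2.cvtColor(im,cv2.COLOR_RGB2HSV)
    lo,hi={"orange":((5,130,80),(16,255,255)),"blue":((105,130,50),(125,255,255))}[kind]
    m=cv2.inRange(h,lo,hi);out=[]
    for c in cv2.findContours(m,cv2.RETR_EXTERNAL,cv2.CHAIN_APPROX_NONE)[0]:
        if cv2.contourArea(c)>amin: out.append((cv2.contourArea(c),cv2.minAreaRect(c),cv2.boxPoints(cv2.minAreaRect(c)).round(1).tolist()))
    return out
E
python3 - <<'E'
from h import *
im=cv2.imread("pics/top0.png")
cv2.imwrite("pics/crop0.png",cv2.resize(im[135:271,330:440],None,fx=4.4,fy=4.4,interpolation=cv2.INTER_CUBIC))
c=cam("top")
for k in("orange","blue"):
    for b in blobs(im[:,:,::-1].copy(),k,8):
        (u,v)=b[1][0]
        if 330<u<440 and 130<v<275: print(k,b, ray(c,u,v,70).round(0))
for n,u,v in(("BL",342,150),("BR",415,142),("FL",352,262),("FR",428,253)): print(n,ray(c,u,v,64).round(0))
E
```

```text
orange (125.0, ((415.8581237792969, 221.1013641357422), (28.437177658081055, 7.382229328155518), 81.02737426757812), [[410.0, 207.60000610351562], [417.29998779296875, 206.5], [421.70001220703125, 234.60000610351562], [414.3999938964844, 235.6999969482422]]) [ 605. -187.   70.]
orange (59.5, ((379.4012756347656, 197.7498321533203), (2.5829992294311523, 41.30189895629883), 82.50414276123047), [[358.79998779296875, 199.1999969482422], [399.70001220703125, 193.8000030517578], [400.0, 196.3000030517578], [359.1000061035156, 201.6999969482422]]) [ 659. -103.   70.]
orange (107.0, ((379.4808349609375, 184.31781005859375), (3.2452282905578613, 47.474552154541016), 83.9909896850586), [[355.70001220703125, 185.1999969482422], [402.8999938964844, 180.1999969482422], [403.29998779296875, 183.39999389648438], [356.0, 188.39999389648438]]) [ 690. -104.   70.]
blue (87.5, ((390.5962829589844, 256.24566650390625), (3.7111687660217285, 37.33563995361328), 82.64761352539062), [[371.79998779296875, 256.79998779296875], [408.8999938964844, 252.0], [409.29998779296875, 255.6999969482422], [372.29998779296875, 260.5]]) [ 524. -128.   70.]
BL [772. -18.  64.]
BR [ 791. -188.   64.]
FL [511. -39.  64.]
FR [ 531. -215.   64.]
```

View pics/crop0.png

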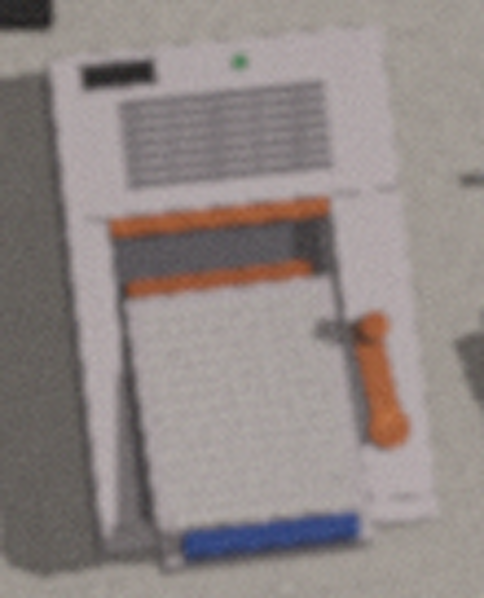

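The crop confirms the white cartridge: the blue grip is at the front, its tongue sits just short of the orange lip, and the lever is open on the right rim. Purifier yaw is about 0.1. Next I move above it for a close look, with the jaw shut.

>>> {"api": "drive_tool", "payload": {
  "moves": [
    {"tx": 30, "ty": -14, "tz": -10},
    {"tx": 50, "ty": -23, "tz": -10},
    {"tx": 50, "ty": -23, "tz": -10},
    {"tx": 50, "ty": -23},
    {"tx": 50, "ty": -23},
    {"tx": 50, "ty": -23},
    {"tx": 50, "ty": -23},
    {"tx": 50, "ty": -23}
  ],
  "jaw": 1,
  "newtons": 40
}}

```text
validation failed for argument at $.mo...
```

>>> {"api": "drive_tool", "payload": {
  "moves": [
    {"tx": 50, "ty": -23},
    {"tx": 40, "ty": -18},
    {"tx": 16, "ty": -6, "wz": 0.08},
    {"wz": 0.1},
    {"wz": 0.067},
    {},
    {}
  ]
}}

```text
validation failed for argument at $.mo...
```

```bash
python3 - <<'E'
from h import *
s=r.read_state();im=r.grab_frame("wrist");cv2.imwrite("pics/w1.png",im[:,:,::-1])
np.save("w1.npy",np.array([s['position']]+list(s['eef_rot'])))
print(s['t'],np.round(s['position'],1),np.round(s['eef_rot'],3).tolist(),np.round(s['force'],1),s['grip_width'])
c=cam("wrist",s)
for k in("orange","blue"):
    for b in blobs(im,k,150): print(k,b[0],b[2],[ray(c,*p,70).round(0)[:2].tolist() for p in b[2]])
E
```

```text
0.1 [ 178.4 -493.4  230.7] [[0.94, 0.34, -0.0], [0.34, -0.94, 0.001], [0.0, -0.001, -1.0]] [-0.1 -0.1  0.1] 85.02127053643254
```

View pics/w1.png

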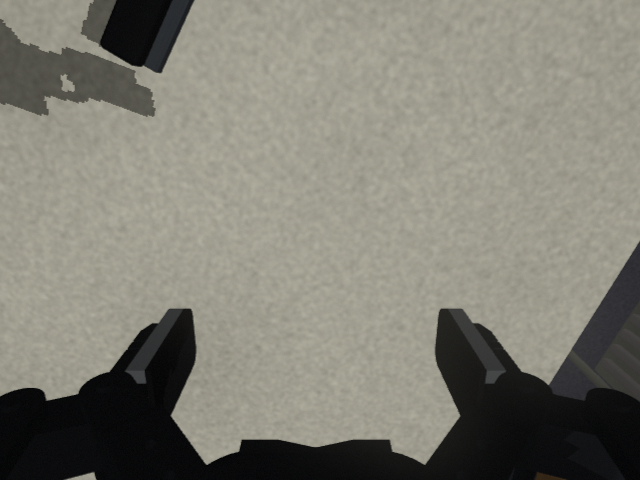

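The picture shows only the desk, the open fingers and the stapler at (145,30). The move call was rejected, so the arm has not moved. I'll resend the rows with all six fields.

>>> {"api": "drive_tool", "payload": {
  "moves": [
    {"tx": 30, "ty": -14, "tz": -10, "wx": 0, "wy": 0, "wz": 0},
    {"tx": 50, "ty": -23, "tz": -10, "wx": 0, "wy": 0, "wz": 0},
    {"tx": 50, "ty": -23, "tz": -10, "wx": 0, "wy": 0, "wz": 0},
    {"tx": 50, "ty": -23, "tz": 0, "wx": 0, "wy": 0, "wz": 0},
    {"tx": 50, "ty": -23, "tz": 0, "wx": 0, "wy": 0, "wz": 0},
    {"tx": 50, "ty": -23, "tz": 0, "wx": 0, "wy": 0, "wz": 0},
    {"tx": 50, "ty": -23, "tz": 0, "wx": 0, "wy": 0, "wz": 0},
    {"tx": 50, "ty": -23, "tz": 0, "wx": 0, "wy": 0, "wz": 0}
  ],
  "jaw": 1,
  "newtons": 40
}}

```text
t: 1.15
position: [477.4, -198.5, 261.2]
eef_rot: [[0.94, 0.34, -0.0], [0.34, -0.94, -0.0], [-0.0, 0.0, -1.0]]
force: [0.7, 0.0, 0.1]
grip_width: 0.0
gripper_force: 0.0
```

>>> {"api": "drive_tool", "payload": {
  "moves": [
    {"tx": 50, "ty": -22, "tz": 0, "wx": 0, "wy": 0, "wz": 0},
    {"tx": 40, "ty": -17, "tz": 0, "wx": 0, "wy": 0, "wz": 0.05},
    {"tx": 14, "ty": -6, "tz": 0, "wx": 0, "wy": 0, "wz": 0.1},
    {"tx": 0, "ty": 0, "tz": 0, "wx": 0, "wy": 0, "wz": 0.097},
    {"tx": 0, "ty": 0, "tz": 0, "wx": 0, "wy": 0, "wz": 0}
  ]
}}

```text
t: 1.78
position: [559.4, -122.6, 260.8]
eef_rot: [[0.995, 0.101, -0.001], [0.101, -0.995, 0.0], [-0.001, -0.0, -1.0]]
force: [-1.1, 1.4, -0.0]
grip_width: 0.0
gripper_force: 0.0
```

```bash
python3 - <<'E'
from h import *
s=r.read_state();im=r.grab_frame("wrist");cv2.imwrite("pics/w2.png",im[:,:,::-1])
np.save("w2.npy",np.array([s['position']]+list(s['eef_rot'])))
print(s['t'],np.round(s['position'],1),np.round(s['eef_rot'],3).tolist(),np.round(s['force'],1),s['grip_width'])
c=cam("wrist",s)
for k in("orange","blue"):
    for b in blobs(im,k,150): print(k,b[0],b[2],[ray(c,*p,70).round(0)[:2].tolist() for p in b[2]])
E
```

```text
1.775 [ 559.4 -122.6  260.8] [[0.995, 0.101, -0.001], [0.101, -0.995, 0.0], [-0.001, -0.0, -1.0]] [-1.1  1.4 -0. ] 0.02250277127048084
orange 1601.5 [[-5.900000095367432, 146.60000610351562], [13.300000190734863, 144.6999969482422], [23.0, 245.6999969482422], [3.799999952316284, 247.60000610351562]] [[576.0, 134.0], [579.0, 119.0], [494.0, 121.0], [490.0, 137.0]]
orange 1875.5 [[388.0, 108.0], [415.0, 108.0], [415.0, 197.0], [388.0, 197.0]] [[636.0, -171.0], [638.0, -191.0], [569.0, -203.0], [567.0, -181.0]]
orange 2001.5 [[470.6000061035156, 101.5999984741211], [585.4000244140625, 70.80000305175781], [590.2000122070312, 88.69999694824219], [475.3999938964844, 119.5]] [[647.0, -233.0], [677.0, -313.0], [665.0, -321.0], [634.0, -239.0]]
orange 1685.0 [[245.6999969482422, 60.900001525878906], [370.0, 58.70000076293945], [370.20001220703125, 73.80000305175781], [246.0, 76.0]] [[658.0, -60.0], [669.0, -152.0], [659.0, -154.0], [648.0, -61.0]]
orange 2466.0 [[228.0, 29.0], [228.0, 12.0], [388.0, 12.0], [388.0, 29.0]] [[679.0, -46.0], [690.0, -46.0], [701.0, -160.0], [690.0, -162.0]]
blue 
[... 367 characters left out ...]
[507.0, -73.0], [519.0, -173.0], [505.0, -175.0], [493.0, -74.0]]
blue 1960.5 [[510.5, 254.10000610351562], [614.7000122070312, 229.3000030517578], [619.5999755859375, 249.89999389648438], [515.5, 274.70001220703125]] [[528.0, -293.0], [559.0, -375.0], [541.0, -385.0], [510.0, -302.0]]
blue 1328.0 [[17.600000381469727, 182.6999969482422], [20.200000762939453, 141.1999969482422], [104.19999694824219, 146.5], [101.5, 188.0]] [[548.0, 119.0], [582.0, 113.0], [585.0, 48.0], [551.0, 52.0]]
blue 532.5 [[76.80000305175781, 92.5], [113.69999694824219, 90.5], [116.69999694824219, 147.89999389648438], [79.80000305175781, 149.89999389648438]] [[623.0, 66.0], [628.0, 38.0], [584.0, 38.0], [580.0, 67.0]]
```

View pics/w2.png

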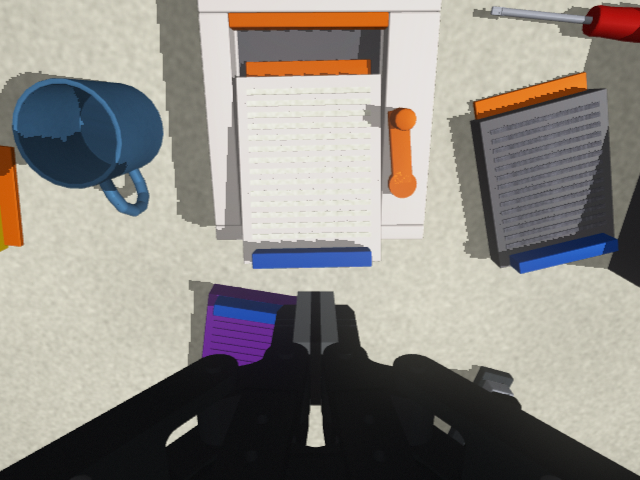

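The wrist view shows:
- lip front edge: about (228–388, 29)
- tongue: (247–370, 60–74)
- grip: (252–370, 250–267)
- lever pivot: about (402,185)
- post: about (403,118)
- housing front corners: (217,240) and (423,238)

```bash
python3 - <<'E'
from h import *
a=np.load("w2.npy");c=cam("wrist",dict(position=a[0],eef_rot=a[1:]))
for n,u,v,z in(("lipL50",236,29,50),("lipR50",385,28,50),("FL",217,240,64),("FR",423,238,64),("BL",199,12,64),("BR",440,11,64),("pivot73",402,186,73),("post98",403,118,98),("gripTopL",252.2,266,112),("gripTopR",371,264,112),("gripBackL",252,253,112),("tongL",246,76,48),("tongR",371,73,48),("bodyL",237,77,70),("bodyR",380,74,70)):
    print(n,ray(c,u,v,z).round(1))
L=(ray(c,236,29,50)+ray(c,385,28,50))/2
P=ray(c,402,186,73)
f=(ray(c,217,240,64)+ray(c,423,238,64))/2
th=np.arctan2(P[1]-L[1],P[0]-L[0])-np.arctan2(-75,-116.5);print("yaw lip-pivot",th,np.hypot(*(P-L)[:2]),"exp",np.hypot(75,116.5))
for yaw in(th,.1,.11):
    R=np.array([[np.cos(yaw),-np.sin(yaw)],[np.sin(yaw),np.cos(yaw)]])
    print(yaw,"O lip",L[:2]-R@[71.5,0],"O piv",P[:2]-R@[-45,-75],"O front",f[:2]-R@[-94.5,-8])
    q=(ray(c,403,118,98)-P)[:2]@R;print("lever",np.arctan2(q[1],q[0]),np.hypot(*q))
# grip via top + wrist triangulation: centre
t=cam("top");A=[];B=[]
for (K,o,Rr),(u,v) in((t,(390.6,256.2)),(c,(311.1,259.3))):
    d=Rr@np.linalg.solve(K,[u,v,1]);d/=np.linalg.norm(d);M=np.eye(3)-np.outer(d,d);A.append(M);B.append(M@o)
print("grip tri",np.linalg.solve(sum(A),sum(B)))
E
```

```text
lipL50 [681.8 -48.4  50. ]
lipR50 [ 694.1 -162.6   50. ]
FL [513.2 -41.9  64. ]
FR [ 532.9 -218.1   64. ]
BL [688.6 -23.6  64. ]
BR [ 707.1 -199.    64. ]
pivot73 [ 577.5 -190.6   73. ]
post98 [ 630.4 -177.5   98. ]
gripTopL [512.6 -79.1 112. ]
gripTopR [ 523.3 -168.1  112. ]
gripBackL [523.  -78.4 112. ]
tongL [648.7 -57.5  48. ]
tongR [ 661.  -156.7   48. ]
bodyL [646.6 -54.3  70. ]
bodyR [ 659.5 -160.9   70. ]
yaw lip-pivot 0.0845931856895552 139.40217392429307 exp 138.55414104240984
0.0845931856895552 O lip [ 616.70732976 -111.5342451 ] O piv [ 616.03561668 -112.05189488] O front [ 616.5462506  -114.00960937]
lever 0.15798712520904576 54.43852949953353
0.1 O lip [ 616.80885721 -112.63113278] O piv [ 614.8211368  -111.46804332] O front [ 616.28933527 -112.57123642]
lever 0.14258031089860096 54.43852949953353
0.11 O lip [ 616.88379403 -113.34219199] O piv [ 614.02810746 -111.09912858] O front [ 616.11073384 -111.6398294 ]
lever 0.13258031089860098 54.43852949953352
grip tri [ 522.16167512 -122.55554956  110.93629164]
```

Purifier pose is O≈(616,-112) with yaw≈0.105. The grip is centred at y≈-1, its width checks at 90 mm and its height at 112 mm. The tongue has about 31 mm to go. I'll come down in front of the cartridge's front face.

>>> {"api": "drive_tool", "payload": {
  "moves": [
    {"tx": -45, "ty": -1, "tz": 10, "wx": 0, "wy": 0, "wz": 0},
    {"tx": -43, "ty": -2, "tz": 30, "wx": 0, "wy": 0, "wz": 0},
    {"tx": 0, "ty": 0, "tz": 50, "wx": 0, "wy": 0, "wz": 0},
    {"tx": 0, "ty": 0, "tz": 50, "wx": 0, "wy": 0, "wz": 0},
    {"tx": 0, "ty": 0, "tz": 35, "wx": 0, "wy": 0, "wz": 0},
    {"tx": 0, "ty": 0, "tz": 10, "wx": 0, "wy": 0, "wz": 0},
    {"tx": 0, "ty": 0, "tz": 0, "wx": 0, "wy": 0, "wz": 0}
  ]
}}

```text
t: 2.7
position: [471.7, -129.0, 76.6]
eef_rot: [[0.995, 0.1, -0.0], [0.1, -0.995, -0.0], [-0.0, 0.0, -1.0]]
force: [-0.2, -1.1, -0.2]
grip_width: 0.3
gripper_force: 0.0
```

>>> {"api": "drive_tool", "payload": {
  "moves": [
    {"tx": 8, "ty": 0, "tz": 0, "wx": 0, "wy": 0, "wz": 0},
    {"tx": 6, "ty": 0, "tz": 0, "wx": 0, "wy": 0, "wz": 0},
    {"tx": 5, "ty": 0, "tz": 0, "wx": 0, "wy": 0, "wz": 0},
    {"tx": 4, "ty": 0, "tz": 0, "wx": 0, "wy": 0, "wz": 0},
    {"tx": 4, "ty": 0, "tz": 0, "wx": 0, "wy": 0, "wz": 0}
  ]
}}

```text
t: 3.32
position: [498.6, -125.9, 76.3]
eef_rot: [[0.995, 0.1, -0.0], [0.1, -0.995, -0.0], [-0.0, 0.0, -1.0]]
force: [0.7, 0.7, -0.4]
grip_width: 0.1
gripper_force: 0.0
```

>>> {"api": "drive_tool", "payload": {
  "moves": [
    {"tx": 4, "ty": 0, "tz": 0, "wx": 0, "wy": 0, "wz": 0},
    {"tx": 4, "ty": 0, "tz": 0, "wx": 0, "wy": 0, "wz": 0},
    {"tx": 4, "ty": 0, "tz": 0, "wx": 0, "wy": 0, "wz": 0},
    {"tx": 3, "ty": 0, "tz": 0, "wx": 0, "wy": 0, "wz": 0}
  ]
}}

```text
t: 3.82
position: [513.4, -124.5, 76.2]
eef_rot: [[0.995, 0.1, -0.0], [0.1, -0.995, -0.0], [-0.0, 0.0, -1.0]]
force: [-1.4, -0.4, -0.5]
grip_width: 0.3
gripper_force: 0.5
```

```bash
python3 - <<'E'
from h import *
s=r.read_state();im=r.grab_frame("wrist");cv2.imwrite("pics/w3.png",im[:,:,::-1])
print(np.round(s['position'],1),np.round(s['force'],1))
E
```

```text
[ 513.4 -124.5   76.2] [-1.4 -0.4 -0.5]
```

View pics/w3.png

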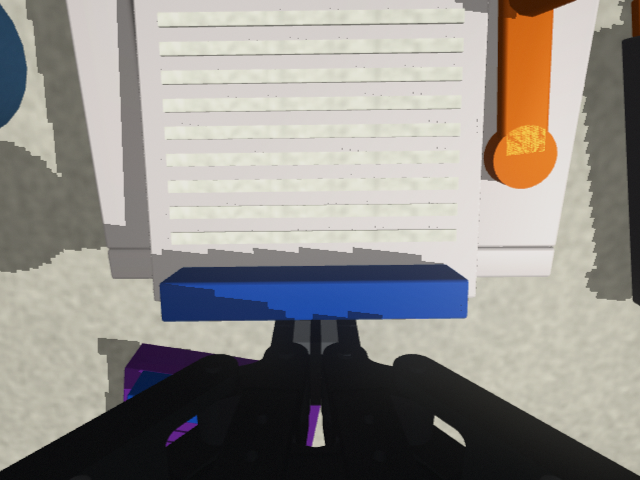

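The fingers have reached the front face below the grip (162–467, 265–320). The cartridge is centred. I'll keep pushing.

>>> {"api": "drive_tool", "payload": {
  "moves": [
    {"tx": 3, "ty": 0, "tz": 0, "wx": 0, "wy": 0, "wz": 0},
    {"tx": 3, "ty": 0, "tz": 0, "wx": 0, "wy": 0, "wz": 0},
    {"tx": 3, "ty": 0, "tz": 0, "wx": 0, "wy": 0, "wz": 0},
    {"tx": 3, "ty": 0, "tz": 0, "wx": 0, "wy": 0, "wz": 0}
  ]
}}

```text
t: 4.38
position: [525.4, -123.3, 76.3]
eef_rot: [[0.995, 0.1, -0.0], [0.1, -0.995, -0.0], [-0.0, 0.0, -1.0]]
force: [-1.1, -0.7, -0.3]
grip_width: -0.3
gripper_force: 0.5
```

>>> {"api": "drive_tool", "payload": {
  "moves": [
    {"tx": 3, "ty": 0, "tz": 0, "wx": 0, "wy": 0, "wz": 0},
    {"tx": 2, "ty": 0, "tz": 0, "wx": 0, "wy": 0, "wz": 0},
    {"tx": 2, "ty": 0, "tz": 0, "wx": 0, "wy": 0, "wz": 0}
  ]
}}

```text
t: 4.75
position: [529.9, -122.7, 76.0]
eef_rot: [[0.995, 0.1, -0.006], [0.1, -0.995, 0.0], [-0.006, -0.001, -1.0]]
force: [-12.8, -3.6, 5.4]
grip_width: -0.1
gripper_force: 6.7
```

>>> {"api": "drive_tool", "payload": {
  "moves": [
    {"tx": 1, "ty": 0, "tz": 0, "wx": 0, "wy": 0, "wz": 0},
    {"tx": 0, "ty": 0, "tz": 0, "wx": 0, "wy": 0, "wz": 0}
  ]
}}

```text
t: 5.0
position: [529.8, -122.7, 75.7]
eef_rot: [[0.995, 0.1, -0.008], [0.1, -0.995, 0.0], [-0.008, -0.001, -1.0]]
force: [-11.6, -3.9, 5.0]
grip_width: 0.2
gripper_force: 6.5
```

>>> {"api": "drive_tool", "payload": {
  "moves": [
    {"tx": -20, "ty": 0, "tz": 0, "wx": 0, "wy": 0, "wz": 0},
    {"tx": -15, "ty": 0, "tz": -30, "wx": 0, "wy": 0, "wz": 0},
    {"tx": 0, "ty": 0, "tz": -60, "wx": 0, "wy": 0, "wz": 0},
    {"tx": 32, "ty": 0, "tz": -50, "wx": 0, "wy": 0, "wz": 0},
    {"tx": 32, "ty": 0, "tz": -30, "wx": 0, "wy": 0, "wz": 0},
    {"tx": 0, "ty": 0, "tz": 0, "wx": 0, "wy": 0, "wz": 0}
  ]
}}

```text
t: 5.75
position: [564.8, -119.7, 248.8]
eef_rot: [[0.995, 0.101, 0.007], [0.101, -0.995, -0.002], [0.006, 0.003, -1.0]]
force: [-0.3, -0.1, -1.9]
grip_width: 0.6
gripper_force: 0.0
```

```bash
python3 - <<'E'
from h import *
s=r.read_state();im=r.grab_frame("wrist");cv2.imwrite("pics/w4.png",im[:,:,::-1])
print(s['t'],np.round(s['position'],1),np.round(s['force'],1))
c=cam("wrist",s)
for k in("orange","blue"):
    for b in blobs(im,k,50): print(k,b[0],b[2])
yaw=.105;R=np.array([[np.cos(yaw),-np.sin(yaw)],[np.sin(yaw),np.cos(yaw)]])
for z in(50,64,73,95,100): print(z,[proj(c,[*(np.array([616,-112])+R@p),z]).round(0) for p in((71.5,0),(81.5,0),(-72,0),(-45,-75),(-78.5,0))])
E
```

```text
5.75 [ 564.8 -119.7  248.8] [-0.3 -0.1 -1.9]
orange 1143.0 [[-0.0, 156.0], [17.0, 156.0], [17.0, 257.0], [0.0, 257.0]]
orange 1982.5 [[391.8999938964844, 118.0999984741211], [420.8999938964844, 117.80000305175781], [422.1000061035156, 208.8000030517578], [393.1000061035156, 209.1999969482422]]
orange 2085.5 [[475.79998779296875, 110.5], [592.5, 79.0999984741211], [597.4000244140625, 97.30000305175781], [480.70001220703125, 128.6999969482422]]
orange 3162.0 [[228.0, 20.0], [392.0, 20.0], [392.0, 41.0], [228.0, 41.0]]
blue 1217.0 [[211.3000030517578, 328.5], [214.5, 307.20001220703125], [275.20001220703125, 316.29998779296875], [272.0, 337.70001220703125]]
blue 2099.5 [[516.7000122070312, 265.6000061035156], [623.5, 240.39999389648438], [628.5999755859375, 261.8999938964844], [521.7000122070312, 287.1000061035156]]
blue 1644.0 [[252.8000030517578, 228.0], [372.0, 226.60000610351562], [372.20001220703125, 241.39999389648438], [253.0, 242.8000030517578]]
blue 133.5 [[77.0999984741211, 161.5], [85.0999984741211, 146.10000610351562], [118.5, 163.39999389648438], [110.5, 178.8000030517578]]
[... 294 characters left out ...]
22]]
blue 627.5 [[68.30000305175781, 156.5], [71.30000305175781, 103.30000305175781], [117.80000305175781, 105.9000015258789], [114.9000015258789, 159.0]]
50 [array([311.,  38.]), array([311.,  23.]), array([312., 221.]), array([402., 190.]), array([312., 229.])]
64 [array([311.,  35.]), array([311.,  19.]), array([312., 226.]), array([406., 193.]), array([312., 234.])]
73 [array([311.,  33.]), array([311.,  17.]), array([312., 229.]), array([408., 196.]), array([312., 237.])]
95 [array([311.,  27.]), array([311.,  10.]), array([312., 238.]), array([414., 202.]), array([312., 246.])]
100 [array([311.,  26.]), array([311.,   9.]), array([312., 240.]), array([416., 204.]), array([312., 248.])]
```

View pics/w4.png

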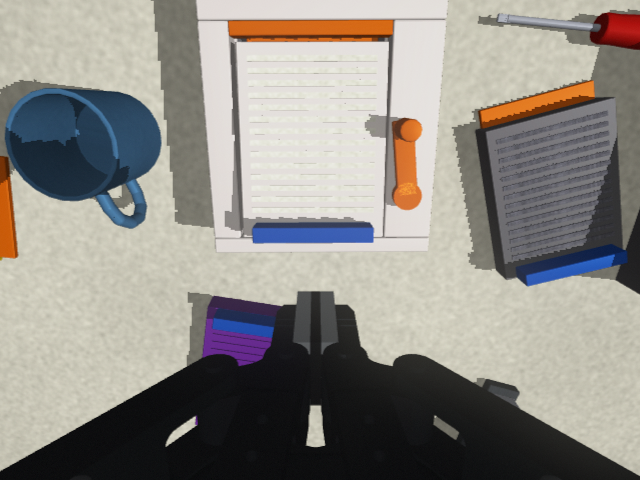

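The grip's front edge is at row 242 and the body's back edge at row 41, against the lip edge at row 38. Both match the predicted home x, with the front still raised. Next I press down on the grip bar.

>>> {"api": "drive_tool", "payload": {
  "moves": [
    {"tx": -19, "ty": -2, "tz": 30, "wx": 0, "wy": 0, "wz": 0},
    {"tx": 0, "ty": 0, "tz": 50, "wx": 0, "wy": 0, "wz": 0},
    {"tx": 0, "ty": 0, "tz": 40, "wx": 0, "wy": 0, "wz": 0},
    {"tx": 0, "ty": 0, "tz": 18, "wx": 0, "wy": 0, "wz": 0},
    {"tx": 0, "ty": 0, "tz": 4, "wx": 0, "wy": 0, "wz": 0},
    {"tx": 0, "ty": 0, "tz": 0, "wx": 0, "wy": 0, "wz": 0}
  ]
}}

```text
t: 6.55
position: [542.5, -119.6, 104.2]
eef_rot: [[0.995, 0.099, -0.001], [0.099, -0.995, 0.0], [-0.001, -0.0, -1.0]]
force: [-1.1, 0.5, 0.3]
grip_width: 0.3
gripper_force: 0.0
```

>>> {"api": "drive_tool", "payload": {
  "moves": [
    {"tx": 0, "ty": 0, "tz": 2, "wx": 0, "wy": 0, "wz": 0},
    {"tx": 0, "ty": 0, "tz": 2, "wx": 0, "wy": 0, "wz": 0},
    {"tx": 0, "ty": 0, "tz": 2, "wx": 0, "wy": 0, "wz": 0},
    {"tx": 0, "ty": 0, "tz": 2, "wx": 0, "wy": 0, "wz": 0}
  ]
}}

```text
t: 7.05
position: [542.7, -119.7, 96.6]
eef_rot: [[0.995, 0.1, -0.0], [0.1, -0.995, -0.0], [-0.0, 0.0, -1.0]]
force: [-2.3, -0.4, 5.0]
grip_width: -0.4
gripper_force: 2.3
```

>>> {"api": "drive_tool", "payload": {
  "moves": [
    {"tx": 0, "ty": 0, "tz": 2, "wx": 0, "wy": 0, "wz": 0},
    {"tx": 0, "ty": 0, "tz": 2, "wx": 0, "wy": 0, "wz": 0},
    {"tx": 0, "ty": 0, "tz": 2, "wx": 0, "wy": 0, "wz": 0},
    {"tx": 0, "ty": 0, "tz": 2, "wx": 0, "wy": 0, "wz": 0}
  ]
}}

```text
t: 7.55
position: [543.0, -119.5, 88.0]
eef_rot: [[0.995, 0.1, 0.0], [0.1, -0.995, 0.0], [0.0, -0.0, -1.0]]
force: [0.6, 0.6, -0.1]
grip_width: 0.0
gripper_force: 0.0
```

>>> {"api": "drive_tool", "payload": {
  "moves": [
    {"tx": 0, "ty": 0, "tz": 2, "wx": 0, "wy": 0, "wz": 0},
    {"tx": 0, "ty": 0, "tz": 1, "wx": 0, "wy": 0, "wz": 0},
    {"tx": 0, "ty": 0, "tz": 0, "wx": 0, "wy": 0, "wz": 0}
  ]
}}

```text
t: 7.92
position: [543.0, -119.5, 85.3]
eef_rot: [[0.995, 0.1, 0.0], [0.1, -0.995, -0.0], [-0.0, 0.0, -1.0]]
force: [-0.7, -0.6, -0.6]
grip_width: 0.4
gripper_force: 0.0
```

>>> {"api": "drive_tool", "payload": {
  "moves": [
    {"tx": 0, "ty": 0, "tz": 1, "wx": 0, "wy": 0, "wz": 0},
    {"tx": 0, "ty": 0, "tz": 1, "wx": 0, "wy": 0, "wz": 0},
    {"tx": 0, "ty": 0, "tz": 0, "wx": 0, "wy": 0, "wz": 0}
  ]
}}

```text
t: 8.3
position: [543.1, -119.6, 85.0]
eef_rot: [[0.995, 0.1, 0.001], [0.1, -0.995, -0.001], [0.001, 0.001, -1.0]]
force: [-5.4, 0.6, 12.6]
grip_width: 0.2
gripper_force: 6.5
```

The grip top stopped firmly at 85.0 mm, which is the home height. I'll rise and check.

>>> {"api": "drive_tool", "payload": {
  "moves": [
    {"tx": 0, "ty": 0, "tz": -20, "wx": 0, "wy": 0, "wz": 0},
    {"tx": 0, "ty": 0, "tz": -55, "wx": 0, "wy": 0, "wz": 0},
    {"tx": 20, "ty": 0, "tz": -55, "wx": 0, "wy": 0, "wz": 0},
    {"tx": 0, "ty": 0, "tz": -35, "wx": 0, "wy": 0, "wz": 0},
    {"tx": 0, "ty": 0, "tz": 0, "wx": 0, "wy": 0, "wz": 0}
  ]
}}

```text
t: 8.93
position: [564.3, -117.9, 251.5]
eef_rot: [[0.995, 0.1, 0.006], [0.1, -0.995, -0.002], [0.006, 0.003, -1.0]]
force: [0.9, 0.9, 0.1]
grip_width: 0.0
gripper_force: 0.0
```

```bash
python3 - <<'E'
from h import *
s=r.read_state();im=r.grab_frame("wrist");cv2.imwrite("pics/w5.png",im[:,:,::-1])
print(s['t'],np.round(s['position'],1),np.round(s['eef_rot'],3).tolist(),np.round(s['force'],1))
c=cam("wrist",s)
for k in("orange","blue"):
    for b in blobs(im,k,500):
        u,v=b[1][0]
        if 220<u<430 and v<260: print(k,b[0],b[2],[ray(c,*p,85).round(1)[:2].tolist() for p in b[2]])
yaw=.105;R=np.array([[np.cos(yaw),-np.sin(yaw)],[np.sin(yaw),np.cos(yaw)]]);O=np.array([616,-112])
W=lambda x,y,z:proj(c,[*(O+R@[x,y]),z]).round(0)
print("exp grip corners",W(-78.5,45,85),W(-78.5,-45,85),W(-66.5,45,85),"pivot",W(-45,-75,73),"lip",W(71.5,0,50))
# post top: upper round part; fit circle on orange lever mask top
m=cv2.inRange(cv2.cvtColor(im,cv2.COLOR_RGB2HSV),(5,130,80),(16,255,255))[90:230,385:435]
ys,xs=np.nonzero(m);xs+=385;ys+=90;t=ys.min();print("lever rows",t,ys.max(),"top cols",xs[ys<t+16].min(),xs[ys<t+16].max(),"bot cols",xs[ys>ys.max()-16].min(),xs[ys>ys.max()-16].max())
E
```

```text
8.925 [ 564.3 -117.9  251.5] [[0.995, 0.1, 0.006], [0.1, -0.995, -0.002], [0.006, 0.003, -1.0]] [0.9 0.9 0.1]
orange 1965.0 [[394.0, 117.0], [423.0, 117.0], [423.0, 208.0], [394.0, 208.0]] [[636.4, -167.7], [638.4, -188.4], [572.1, -200.3], [569.9, -178.1]]
orange 3453.5 [[231.0, 20.0], [394.0, 20.0], [394.0, 44.0], [231.0, 44.0]] [[687.6, -48.8], [698.6, -157.8], [684.0, -160.2], [672.8, -49.4]]
blue 1454.0 [[258.0, 226.1999969482422], [372.0, 225.10000610351562], [372.1000061035156, 239.0], [258.1000061035156, 240.0]] [[545.0, -75.4], [554.7, -163.3], [543.4, -164.9], [533.8, -76.1]]
exp grip corners [257. 241.] [372. 240.] [257. 226.] pivot [410. 195.] lip [313.  38.]
lever rows 117 208 top cols 394 423 bot cols 394 422
```

View pics/w5.png

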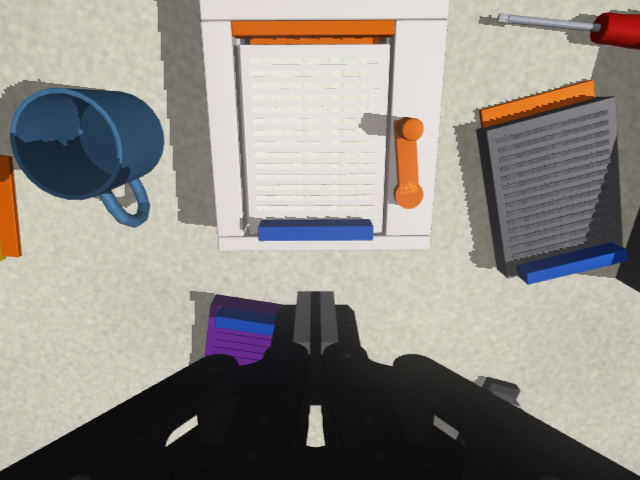

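The cartridge is home and flat: the grip corners (258,240) and (372,239) are within 1 px of the expected home position. The lever post top is at (411,129) and the pivot at (408,194), so the angle is about 0.14. I'll go down on the outer side of the post.

>>> {"api": "drive_tool", "payload": {
  "moves": [
    {"tx": 28, "ty": 48, "tz": 0, "wx": 0, "wy": 0, "wz": 0},
    {"tx": 27, "ty": 48, "tz": 20, "wx": 0, "wy": 0, "wz": 0},
    {"tx": 0, "ty": 0, "tz": 50, "wx": 0, "wy": 0, "wz": 0},
    {"tx": 0, "ty": 0, "tz": 50, "wx": 0, "wy": 0, "wz": 0},
    {"tx": 0, "ty": 0, "tz": 35, "wx": 0, "wy": 0, "wz": 0},
    {"tx": 0, "ty": 0, "tz": 14, "wx": 0, "wy": 0, "wz": 0},
    {"tx": 0, "ty": 0, "tz": 0, "wx": 0, "wy": 0, "wz": 0}
  ]
}}

```text
t: 9.85
position: [626.5, -207.4, 78.2]
eef_rot: [[0.995, 0.1, -0.002], [0.1, -0.995, 0.001], [-0.002, -0.001, -1.0]]
force: [-0.4, -0.3, 0.4]
grip_width: 0.2
gripper_force: 0.0
```

>>> {"api": "drive_tool", "payload": {
  "moves": [
    {"tx": 3, "ty": 9, "tz": -2, "wx": 0, "wy": 0, "wz": 0}
  ]
}}

```text
t: 9.98
position: [631.9, -216.4, 83.0]
eef_rot: [[0.995, 0.1, 0.002], [0.1, -0.995, -0.001], [0.002, 0.001, -1.0]]
force: [0.7, -0.3, 0.7]
grip_width: -0.0
gripper_force: 0.0
```

That was the wrong direction by 9 mm, outward and harmless. Now I swing in.

>>> {"api": "drive_tool", "payload": {
  "moves": [
    {"tx": 1, "ty": -15, "tz": 0, "wx": 0, "wy": 0, "wz": 0},
    {"tx": 1, "ty": -11, "tz": 0, "wx": 0, "wy": 0, "wz": 0},
    {"tx": 0, "ty": -7, "tz": 0, "wx": 0, "wy": 0, "wz": 0},
    {"tx": 0, "ty": -7, "tz": 0, "wx": 0, "wy": 0, "wz": 0},
    {"tx": -3, "ty": -10, "tz": 0, "wx": 0, "wy": 0, "wz": 0}
  ]
}}

```text
t: 10.6
position: [625.2, -166.2, 81.3]
eef_rot: [[0.995, 0.1, 0.001], [0.1, -0.995, -0.0], [0.001, 0.0, -1.0]]
force: [1.5, -0.6, -0.7]
grip_width: -0.0
gripper_force: 0.4
```

>>> {"api": "drive_tool", "payload": {
  "moves": [
    {"tx": -2.5, "ty": -4.5, "tz": 0, "wx": 0, "wy": 0, "wz": 0},
    {"tx": -2.5, "ty": -4.5, "tz": 0, "wx": 0, "wy": 0, "wz": 0},
    {"tx": -3.5, "ty": -4, "tz": 0, "wx": 0, "wy": 0, "wz": 0},
    {"tx": -3.5, "ty": -4, "tz": 0, "wx": 0, "wy": 0, "wz": 0},
    {"tx": -4, "ty": -3, "tz": 0, "wx": 0, "wy": 0, "wz": 0},
    {"tx": -4, "ty": -3, "tz": 0, "wx": 0, "wy": 0, "wz": 0}
  ]
}}

```text
t: 11.35
position: [602.6, -145.6, 81.3]
eef_rot: [[0.995, 0.099, 0.0], [0.099, -0.995, 0.0], [0.0, -0.0, -1.0]]
force: [0.3, -1.3, -0.0]
grip_width: -0.0
gripper_force: 0.4
```

```bash
python3 - <<'E'
from h import *
s=r.read_state();im=r.grab_frame("top")
yaw=.105;R=np.array([[np.cos(yaw),-np.sin(yaw)],[np.sin(yaw),np.cos(yaw)]]);O=np.array([616,-112])
print(s['t'],(np.array(s['position'])[:2]-O)@R,s['position'][2],np.round(s['force'],1))
im=r.grab_frame("wrist");cv2.imwrite("pics/w6.png",im[:,:,::-1])
E
```

```text
11.35 [-16.84396763 -31.9718413 ] 81.29865150063198 [ 0.3 -1.3 -0. ]
```

View pics/w6.png

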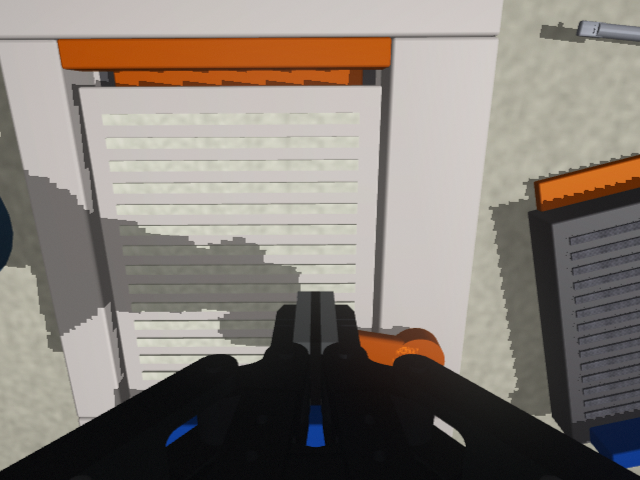

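The lever arm, pivoting near (425,345), now lies across the cartridge and the fingers hide the post. I'll finish the swing.

>>> {"api": "drive_tool", "payload": {
  "moves": [
    {"tx": -4, "ty": -3, "tz": 0, "wx": 0, "wy": 0, "wz": 0},
    {"tx": -3, "ty": -2, "tz": 0, "wx": 0, "wy": 0, "wz": 0},
    {"tx": -2, "ty": -1, "tz": 0, "wx": 0, "wy": 0, "wz": 0},
    {"tx": 0, "ty": 0, "tz": 0, "wx": 0, "wy": 0, "wz": 0}
  ]
}}

```text
t: 11.95
position: [593.1, -140.5, 81.3]
eef_rot: [[0.995, 0.1, -0.0], [0.1, -0.995, 0.0], [-0.0, -0.0, -1.0]]
force: [-0.5, 0.5, 0.3]
grip_width: 0.1
gripper_force: 0.0
```

>>> {"api": "drive_tool", "payload": {
  "moves": [
    {"tx": 15, "ty": 0, "tz": 0, "wx": 0, "wy": 0, "wz": 0},
    {"tx": 0, "ty": 0, "tz": -50, "wx": 0, "wy": 0, "wz": 0},
    {"tx": 0, "ty": -12, "tz": -60, "wx": 0, "wy": 0, "wz": 0},
    {"tx": -30, "ty": -15, "tz": -55, "wx": 0, "wy": 0, "wz": 0},
    {"tx": 0, "ty": 0, "tz": 0, "wx": 0, "wy": 0, "wz": 0},
    {"tx": 0, "ty": 0, "tz": 0, "wx": 0, "wy": 0, "wz": 0}
  ]
}}

```text
t: 12.7
position: [576.3, -115.5, 244.3]
eef_rot: [[0.995, 0.1, -0.001], [0.1, -0.995, 0.0], [-0.001, -0.0, -1.0]]
force: [-0.6, 0.8, 0.2]
grip_width: 0.2
gripper_force: 0.0
```

```bash
cat > chk.py <<'E'
from h import *
import sys
s=r.read_state();im=r.grab_frame("wrist");cv2.imwrite(sys.argv[1],im[:,:,::-1])
yaw=.105;R=np.array([[np.cos(yaw),-np.sin(yaw)],[np.sin(yaw),np.cos(yaw)]]);O=np.array([616,-112])
print(s['t'],(np.array(s['position'])[:2]-O)@R,s['position'][2],np.round(s['force'],1))
c=cam("wrist",s)
W=lambda x,y,z:proj(c,[*(O+R@[x,y]),z]).round(1)
for k in("orange","blue"):
    for b in blobs(im,k,500):
        u,v=b[1][0]
        if 200<u<440 and v<280: print(k,b[0],b[2],[((ray(c,*p,73)[:2]-O)@R).round(1).tolist() for p in b[2]])
print("exp pivot",W(-45,-75,73),"post",W(-45,-23,98),"base",W(-45,-23,73),"grip",W(-78.5,45,85),W(-66.5,-45,85))
E
python3 chk.py pics/w7.png
```

```text
12.7 [-39.81999203   0.64902808] 244.3242567993907 [-0.6  0.8  0.2]
orange 1886.5 [[336.3999938964844, 201.1999969482422], [424.20001220703125, 194.60000610351562], [426.3999938964844, 223.1999969482422], [338.6000061035156, 229.6999969482422]] [[-37.2, -15.4], [-32.4, -82.9], [-55.3, -86.3], [-60.3, -17.4]]
orange 3501.0 [[232.0, 35.0], [398.0, 35.0], [398.0, 59.0], [232.0, 59.0]] [[80.4, 57.6], [79.8, -56.5], [64.5, -57.4], [65.1, 58.6]]
blue 1473.0 [[260.0, 256.0], [260.0, 243.0], [375.0, 243.0], [375.0, 256.0]] [[-82.2, 45.8], [-71.1, 45.3], [-71.6, -46.6], [-82.7, -47.0]]
exp pivot [412.8 210.5] post [348.5 219.8] base [346.1 210.9] grip [258.8 257.1] [375.4 241.9]
```

View pics/w7.png

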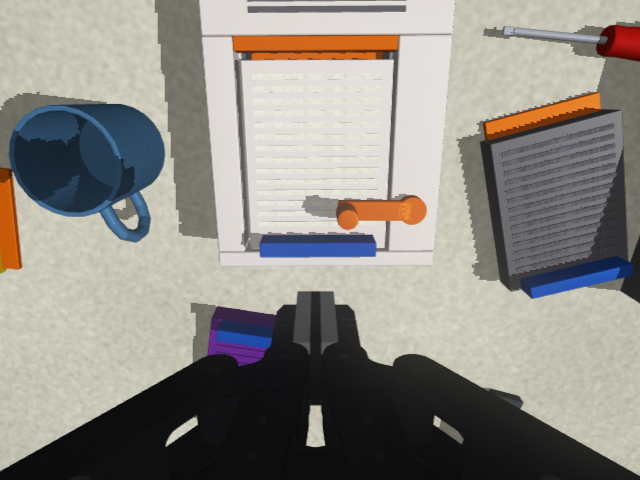

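The lever lies across the cartridge, with the post at (348,219) against (348.5,219.8) expected for square. I'll check the arm angle numerically from the same picture.

```bash
python3 - <<'E'
from h import *
im=cv2.imread("pics/w7.png")
m=cv2.inRange(cv2.cvtColor(im,cv2.COLOR_BGR2HSV),(5,130,80),(16,255,255))
mid=lambda a,u:np.nonzero(m[a[0]:a[1],u])[0].mean()+a[0]
c=cam("wrist")
P=[ray(c,u,mid((190,235),u),73)[:2] for u in range(364,392)]
L=[ray(c,u,np.nonzero(m[30:70,u])[0].min()+30,64)[:2] for u in range(245,390)]
f=lambda Q:(lambda d:np.arctan2(d[1],d[0]))(np.ravel(cv2.fitLine(np.float32(Q),cv2.DIST_L2,0,.01,.01))[:2])
print("arm",f(P)%np.pi-.105,"lip edge",f(L)%np.pi-.105,[ (np.nonzero(m[190:235,u])[0].min()+190,np.nonzero(m[190:235,u])[0].max()+190) for u in(364,375,388)])
E
```

```text
arm 1.5837721 lip edge 1.5745976 [(np.int64(201), np.int64(220)), (np.int64(201), np.int64(220)), (np.int64(200), np.int64(220))]
```

The arm reads 1.58 rad against 1.57 for the lip edge, so the lever is square to the lip. The cartridge is flat and home, and the robot is clear.

```bash
python3 -c "
from plant import r
print(r.hand_in())"
```

```text
the job is handed in; nothing more can be done
None
```

The cartridge is fully home under the lip and lying flat, the lever is locked square across it (about 1.58 rad), nothing else was touched, and the job was handed in at about 13 s; the hand-in returned no verdict.

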